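# Cover the pan and start the warming tray

### The job

The pan's lid has been left lying over the keys of the warming tray: put it back on the pan, setting it down gently so that it sits flat and fully home. Then start the tray by pressing the round key, then the square key, then the long narrow key, one at a time, each fully down and let up again. Do not shove the pan about, and leave everything else standing where it is.

Things in the scene. Friction and masses are not known exactly. Their poses are not given: they have to be found in the camera images.
- warmer: Warming tray, a low white enamelled box 340 (x) x 420 (y) x 50 mm, fixed. Origin: centre of its underside, z up; -x is its front. The rear of its top (local x -30 to +160 mm) is a black hot plate, 52 mm above the table, on which the pan stands; the key panel is in the front part.
- panel (a point): Centre of the key panel on the warming tray (local x -115, y 0, z 50 mm): three black keys in a row along local y at -48, 0, +48 mm; which key is where varies. Two steel guard rails 10 mm thick, 116 mm long along x, tops 20 mm above the panel, stand at local y -82 and +82 mm; at the start the lid lies across them, hiding the keys without touching them.
- lid: Rectangular steel lid, about 0.35 kg. Origin: centre of its underside, z up. Plate 122 (x) x 200 (y) x 3 mm, underside 8 mm above the origin; below it a stepped plug 8 mm deep that enters the pan, 102 x 180 mm at the plate, 98 x 176 at the bottom. Fully home, the plate rests on the rim and this origin is 62 mm above the pan's origin, the plug 3 mm clear all round. Either way round fits.
- lid_handle (a point): Centre of the lid's handle, 49 mm above the lid's origin: a black bar 96 mm long along the lid's y, 14 mm thick in x and in z, on two posts at y -40 and +40 mm; 31 mm of free height between the bar and the plate.
- pan: Open rectangular steel pan, loose on the hot plate, 0.6 kg. Outside 116 (x) x 194 (y) x 70 mm, walls 4 mm, so the opening is 108 x 186 mm. Origin: centre of its underside, z up.
- pan_rim (a point): Centre of the pan's mouth, at rim height, 70 mm above the pan's origin.
- key_round (a joint): Travel of the round key in m: 0 up, 0.006 fully down. It springs back; it starts to move at about 2 N and is fully down at about 5 N.
- key_square (a joint): Travel of the square key, as for the round key.
- key_long (a joint): Travel of the long narrow key, as for the round key.
- key_round_top (a point): Centre of the top of the round key, a black disc 28 mm across, standing 12 mm above the panel when up (6 mm when down). It is pressed straight down.
- key_square_top (a point): Centre of the top of the square key, 25 x 25 mm, black, same height as the round key.
- key_long_top (a point): Centre of the top of the long narrow key, 40 (local x) x 12 (local y) mm, black, same height as the round key.
- jug: Bystander: white mug 66 mm across, 85 mm tall, on the hot plate to the left (+y) of the pan. Origin: centre of its underside.
- shaker: Bystander: glass shaker 38 mm across, 70 mm tall, on the warming tray to the right (-y) of the key panel. Origin: centre of its underside.
- cup: Bystander: brown clay cup 52 mm across, 45 mm tall, on the warming tray to the left (+y) of the key panel. Origin: centre of its underside.
- bottle: Bystander: amber bottle 60 mm across, 190 mm tall, on the table right of the warming tray. Origin: centre of its underside.
- mill: Bystander: wooden pepper mill 54 mm across, 155 mm tall, on the table at the front right, nearer the robot than the warming tray. Origin: centre of its underside.
- plates: Bystander: stack of white plates 170 mm across, 42 mm tall, at the right. Origin: centre of its underside.
- knife: Bystander: carving knife 280 mm long, lying in the perforated steel tray at the left. Origin: near its middle, at its underside.
Not all that is in view belongs to the job. What is shaped like the lid but pink is not meant.

How it is judged (in metres and radians):
On the way, in this order (a step that is already met when the one before it is completed fails the run):
1. the lid sits flat and fully home on the pan and has been let go (x of lid in the frame of pan between -0.008 and 0.008 m and y of lid in the frame of pan between -0.008 and 0.008 m and z of lid in the frame of pan between 0.057 and 0.066 m and angle between the x axis of lid and the x axis of pan, either way round below 0.09 rad and angle between each of lid, pan's own z axis and vertical below 0.05 rad and contact force between the fingers and lid below 0.1 N and linear speed of lid below 0.03 m/s), for 0.2 s.
2. the round key is pressed down (4.5 mm or more) with both other keys up (value of joint key_round above 0.0045 m and value of joint each of key_square, key_long below 0.003 m).
3. the square key is pressed down (4.5 mm or more) with both other keys up (value of joint key_square above 0.0045 m and value of joint each of key_round, key_long below 0.003 m).
4. the long narrow key is pressed down (4.5 mm or more) with both other keys up (value of joint key_long above 0.0045 m and value of joint each of key_round, key_square below 0.003 m).
At the end, for the whole second after the job is handed in: The lid rests on the pan: centred within 8 mm along each side, turned less than 0.09 rad from it, tilt below 0.05 rad, origin 57 to 66 mm above the pan's origin; the pan is upright; all three keys are up (within 1.5 mm) (x of lid in the frame of pan between -0.008 and 0.008 m and y of lid in the frame of pan between -0.008 and 0.008 m and z of lid in the frame of pan between 0.057 and 0.066 m and angle between the x axis of lid and the x axis of pan, either way round below 0.09 rad and angle between each of lid, pan's own z axis and vertical below 0.05 rad and linear speed of lid below 0.02 m/s and value of joint each of key_round, key_square, key_long below 0.0015 m); the robot touches nothing.
It fails at once if the lid is dropped on the pan: faster than 0.5 m/s within 40 mm of its seat height and 50 mm sideways (linear speed of lid above 0.5 m/s and horizontal distance between lid and pan below 0.05 m and z of lid in the frame of pan below 0.102 m).
It fails at once if two keys are down at once (over 3 mm) (value of joint each of key_round, key_square above 0.003 m or value of joint each of key_round, key_long above 0.003 m or value of joint each of key_square, key_long above 0.003 m).
It fails at once if the pan is shoved more than 30 mm (distance of pan from where it was at the start of the episode above 0.03 m).
It fails at once if a bystander is moved more than 30 mm or tipped over (distance of any of jug, shaker, cup, bottle, mill, plates, knife from where it was at the start of the episode above 0.03 m or angle between any of jug, shaker, cup, bottle, mill, plates, knife's own z axis and vertical above 0.35 rad).
It also fails if it takes over 62 s, if anything falls off the work surface, if the arm or the gripper's body presses on something with over 40 N, if the wrist force passes 120 N, or if a joint passes its speed limit or range.

### The arm

A 6-joint arm with a two-finger parallel gripper is mounted at the origin on the work surface. World frame = base frame: x ahead of the robot, y to its left, z up, the work surface at z = 0. Lengths are in mm, angles in rad, forces in N, time in s.
With the tool pointing down it reaches from about 300 to 775 mm from the base axis. Payload 14.6 kg.
Tool frame: the origin (TCP) lies at the very end of the fingers, on their centre line; the grasp point (between the pads) lies 19 mm behind it; z points along the fingers, y is the line along which they close (so a half turn about z gives the same grasp; the last joint's range is limited). The gripper opens to 94 mm and grips with 3 to 60 N. Pads are 16 mm wide; open, the fingers measure 119 mm over their backs; the gripper's body (75 mm by 177 mm) begins 78 mm behind the grasp point.
Start: joints at [-1.309, 0.3, 1.521, -0, 1.321, -0.067], TCP at [177.592, -520.529, 205.446] pointing down, gripper open.
Joint ranges: [-3.03, 3.03], [-0.79, 2.21], [0.23, 2.52], [-1.04, 4.18], [0, 3.07], [-2.55, 2.55]. Speed limits (rad/s): [2.22, 2.22, 2.57, 3.14, 3.14, 3.14].

### API

Orientations are given as [roll, pitch, yaw] about the fixed x, y, z axes, in that order (R = Rz(yaw) Ry(pitch) Rx(roll)).
In Python, from cell import manip gives the robot as it stands.
- The arm moves only by the tool servo_tool, never from a script. Its argument "rows" is a list of rows, each a list of 7 numbers: the turn, a rotation vector about the world's x, y, z in degrees, then the shift along the world's x, y, z in mm, then the closure, from 0 (fully open) to 1 (shut). In form: [[rx, ry, rz, dx, dy, dz, fingers], ...]. A call has 1 to 20 rows; each row shifts and turns the commanded pose from where the row before left it; what a row does not reach is not made up. A row lasts 1/8 s, in which the tool goes at most 62.5 mm and 10.7 degrees, less where a joint would pass 70% of its speed; a pose out of reach is approached as far as the arm can. A call with a gripper value outside its range is refused whole. The fingers move at their own pace and stop on an object; "grip_force" is the grip in N (left out, the last holds). Time passes only in rows, so rows that do not move let the fingers close. It gives the time, the measured TCP pose, the force, the opening and the grip force at its end, in the units of the state.
- manip.read_state(): the state, without advancing time (a new reading comes with each control period).
- manip.camera(name): name is "side" or "top"; returns the picture (420x560x3 uint8, red, green, blue); there is no depth.
- manip.camera_info(name): a dict with "fx", "fy", "cx", "cy" (pixels), "position" and "rotation" of the camera in the world. Camera axes: x right, y down, z forward; pixel columns grow to the right and rows downward; lengths in mm; the calibration is good to about 2 mm. A picture is of the moment at which its call begins. camera_info takes no time and is no camera call.
- manip.sign_off(): hands the job in; it is judged then, once.
The state is a dict: "clock": time; "joints": joint angles; "qd": joint speeds; "effort": joint torques, N m; "eef_pos": TCP position; "eef_rot": TCP orientation; "wrist_force": force on the tool from outside, world axes, zero at the start; "moment": the same for the moment, N m; "finger_gap": finger opening in mm; "finger_force": force on a finger pad.
Only numpy, scipy, OpenCV 4.12 (cv2) and the standard library are available. Lean on these libraries where they do the work, as an engineer would, in place of code of your own. Each camera call takes 0.05 s, during which the arm holds its last target. There are 200 camera calls.

## Working session

There is one attempt and no reset: what is moved stays moved. The work goes in short steps, Python scripts to look and compute and a tool call to move; the robot and the scene stay as the last step left them, time stands still between calls to the robot, and variables do not carry over. Pictures are saved under pics/ and viewed, at most 10 in all, crops included, and the job is handed in when it is done.

Besides the shell and the picture viewer there is one more tool, called after "Call:" as a command line: name --pt "numbers of a row" for each row, then --argument value for the rest. servo_tool: Moves the arm, as the interface text tells. Its arguments: {"type":"object","properties":{"rows":{"type":"array","items":{"type":"array","items":{"type":"number"}}},"grip_force":{"type":"number"}},"required":["rows"]}

```bash
mkdir -p pics
python3 - <<'E'
from cell import manip
import cv2
for n in ("top","side"):
    cv2.imwrite(f"pics/{n}0.png",manip.camera(n)[:,:,::-1]); print(manip.camera_info(n))
s=manip.read_state(); print(s)
E
```

```text
{'fx': 513.9892245349802, 'fy': 513.9892245349802, 'cx': 279.8844297606631, 'cy': 219.2817200097512, 'position': array([  57.5983869 ,  -49.11271761, 1831.25870582]), 'rotation': array([-2.91944259e+00,  1.73167135e-03, -1.56485683e+00])}
{'fx': 409.82441613849534, 'fy': 409.82441613849534, 'cx': 274.36357477353357, 'cy': 203.43634099310302, 'position': array([ 245.51152119,  722.65859659, 1086.83070135]), 'rotation': array([-2.45371382,  0.00685765, -2.87538765])}
{'clock': 0.1, 'joints': array([-1.30860069e+00,  3.00412243e-01,  1.52154223e+00, -2.52804216e-05,
        1.32070551e+00, -6.66225279e-02]), 'qd': array([ 0.0008376 , -0.00147677, -0.00063339,  0.00034985, -0.0006719 ,
        0.00064365]), 'effort': array([ 3.01022170e-03, -5.32645476e+01, -3.53283727e+01,  7.10361474e-02,
        2.34803266e-02, -8.75016326e-05]), 'eef_pos': array([ 177.52344264, -520.30078238,  204.93505247]), 'eef_rot': array([-3.14052607e+00, -4.66223104e-05,  3.28824414e-01]), 'wrist_force': array([-0.49006929,  0.40028067, -0.68225498]), 'moment': array([ 0.00089482, -0.01824235,  0.00920413]), 'finger_force': 0.0, 'finger_gap': 93.74316114316727}
```

View pics/top0.png

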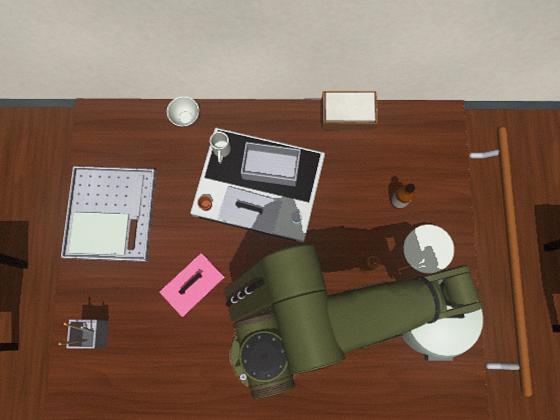

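View pics/side0.png

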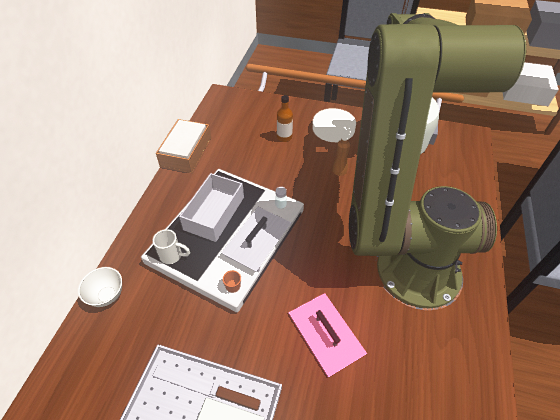

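The top view shows the tray at about (260,185), with the pan at (270,162), the lid at (250,207) and the mug at (219,145). I'll enlarge this area to get corner pixels.

Run:
```python
import cv2
a=cv2.imread("pics/top0.png")[122:247,185:335]; cv2.imwrite("pics/topc.png",cv2.resize(a,(750,625)[:2],interpolation=cv2.INTER_CUBIC)[:600])
a=cv2.imread("pics/side0.png")[165:310,140:310]; cv2.imwrite("pics/sidec.png",cv2.resize(a,None,fx=4,fy=4,interpolation=cv2.INTER_CUBIC))
```

```text
(no output)
```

View pics/topc.png

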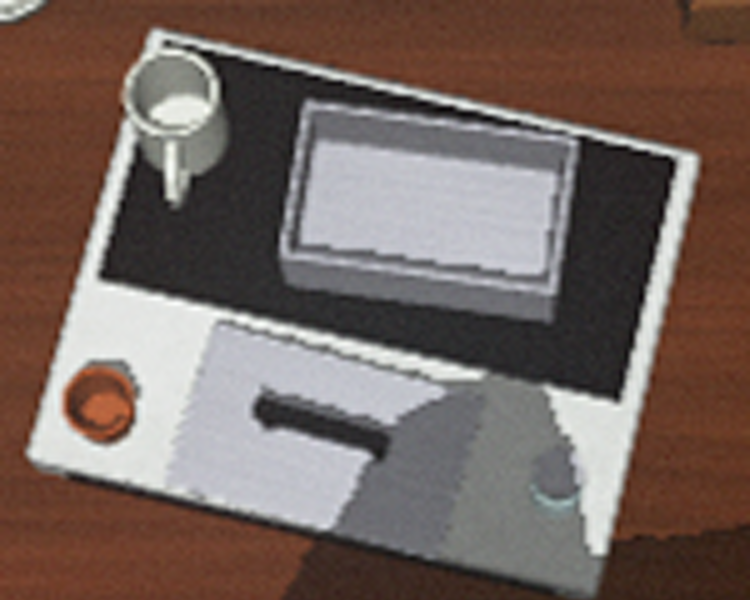

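View pics/sidec.png

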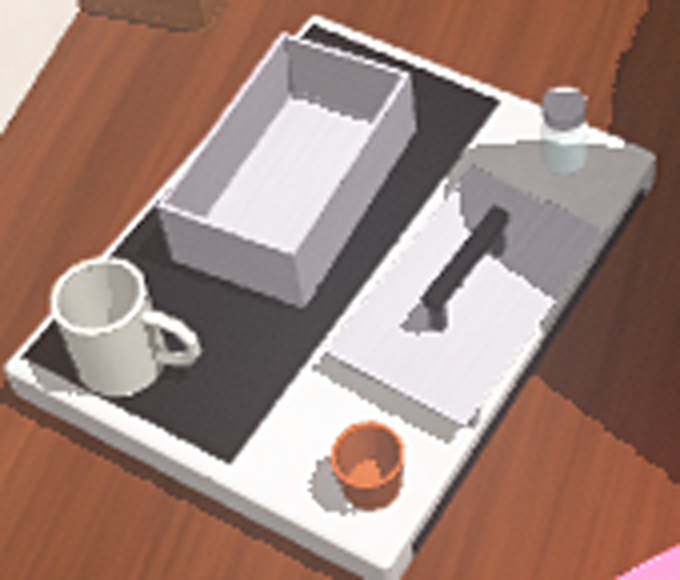

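```bash
cat > h.py <<'E'
import numpy as np
from cell import manip
from scipy.optimize import least_squares
from scipy.spatial.transform import Rotation as R
C={n:manip.camera_info(n) for n in("top","side")}
def proj(n,P):
    c=C[n]; q=R.from_euler('xyz',c['rotation']).inv().apply(np.atleast_2d(P)-c['position'])
    return np.c_[c['fx']*q[:,0]/q[:,2]+c['cx'],c['fy']*q[:,1]/q[:,2]+c['cy']]
def place(p,L): return R.from_euler('z',p[2]).apply(np.atleast_2d(L))+[p[0],p[1],0]
def fit(obs,p0=(450,0,-.2)):
    # obs: (cam, local x,y, world z, u, v)
    def f(p): return np.concatenate([(proj(o[0],place(p,o[1:4]))-o[4:6])[0] for o in obs])
    r=least_squares(f,p0,x_scale=[100,100,1],loss='soft_l1'); return r.x,r.fun.reshape(-1,2)
def T(u,v): return (185+(u+.5)/5-.5,122+(v+.5)/5-.5)
def S(u,v): return (140+(u+.5)/4-.5,165+(v+.5)/4-.5)
E
python3 - <<'E'
from h import *
np.set_printoptions(precision=2,suppress=True)
def o(X,Y,z,t=None,s=None):
    r=[]
    if t: r.append(("top",X,Y,z,*T(*t)))
    if s: r.append(("side",X,Y,z,*S(*s)))
    return r
sets={"tray":o(170,210,50,(153,29),(6,368))+o(170,-210,50,(699,153),(318,16))+o(-170,-210,50,None,(656,153))+o(-170,210,50,(27,460)),
"pan":o(58,97,122,(303,99),(161,207))+o(58,-97,122,(579,137),(284,36))+o(-58,-97,122,(556,294),(414,74))+o(-58,97,122,(282,256),(297,252)),
"lid":o(61,100,81,(219,320),(319,353))+o(-61,100,81,(167,489),(472,426))+o(61,-100,81,(487,377))+o(0,48,126,(256,403),(430,303))+o(0,-48,126,(386,440),(500,208))}
for k,v in sets.items():
    p,f=fit(v); print(k,p); print(f.round(1).tolist())
E
```

```text
tray [594.09  36.49  -0.23]
[[-0.9, -0.2], [-1.0, -0.2], [0.6, 0.4], [-0.5, -1.5], [1.6, -0.6], [-1.0, 0.4]]
pan [651.31  -9.57  -0.13]
[[0.4, 0.9], [-0.6, -0.4], [-0.3, 0.4], [-0.2, -1.3], [-0.0, 0.3], [-0.5, -0.7], [-0.5, 0.6], [-0.2, 0.4]]
lid [488.71  62.73  -0.24]
[[-1.8, 0.7], [1.1, -0.1], [-0.5, -0.5], [-0.7, -0.6], [-0.6, 2.5], [-0.5, 0.5], [-0.2, -1.1], [0.6, -0.3], [-0.8, -0.9]]
```

Call:
servo_tool --pt "0 0 0 0 0 50 0" --pt "0 0 0 0 0 50 0" --pt "0 0 4.8 26 48.6 0 0" --pt "0 0 4.8 26 48.6 0 0" --pt "0 0 4.8 26 48.6 0 0" --pt "0 0 4.8 26 48.6 0 0" --pt "0 0 4.8 26 48.6 0 0" --pt "0 0 4.8 26 48.6 0 0" --pt "0 0 4.8 26 48.6 0 0" --pt "0 0 4.8 26 48.6 0 0" --pt "0 0 4.8 26 48.6 0 0" --pt "0 0 4.8 26 48.6 0 0" --pt "0 0 4.8 26 48.6 0 0" --pt "0 0 4.8 26 48.6 0 0" --pt "0 0 0 0 0 0 0" --grip_force 20

```text
clock: 1.98
eef_pos: [490.1, 65.2, 304.4]
eef_rot: [-3.14, 0.0, 1.339]
wrist_force: [0.4, -0.6, -0.1]
finger_gap: 94.0
finger_force: 0.0
```

Call:
servo_tool --pt "0 0 -0.4 -1 -2 -50 0" --pt "0 0 0 0 0 -50 0" --pt "0 0 0 0 0 -40 0" --pt "0 0 0 0 0 -30 0" --pt "0 0 0 0 0 -20 0" --pt "0 0 0 0 0 -13 0" --pt "0 0 0 0 0 0 0"

```text
clock: 2.85
eef_pos: [488.2, 60.2, 102.1]
eef_rot: [-3.141, 0.0, 1.326]
wrist_force: [-0.2, -0.7, 0.3]
finger_gap: 93.4
finger_force: 0.0
```

Run:
```python
from cell import manip
import cv2
a=manip.camera("side")[165:310,140:310,::-1]; cv2.imwrite("pics/sidec1.png",cv2.resize(a,None,fx=4,fy=4,interpolation=cv2.INTER_CUBIC))
```

```text
(no output)
```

View pics/sidec1.png

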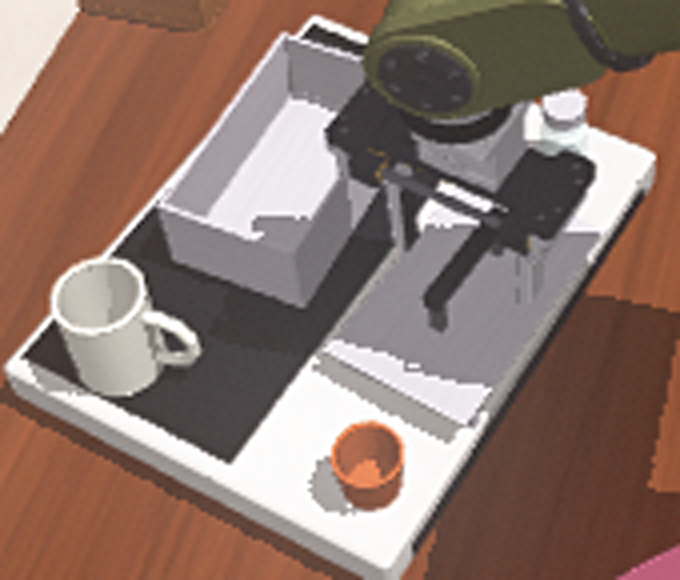

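The fingers straddle the bar at crop (470,250), and the lid hasn't moved. I'll close and lift.

Call:
servo_tool --pt "0 0 0 0 0 0 1" --pt "0 0 0 0 0 0 1" --pt "0 0 0 0 0 0 1" --pt "0 0 0 0 0 0 1" --pt "0 0 0 0 0 0 1" --pt "0 0 0 0 0 0 1" --pt "0 0 0 0 0 5 1" --pt "0 0 0 0 0 15 1" --pt "0 0 0 0 0 30 1" --pt "0 0 0 0 0 30 1" --pt "0 0 0 0 0 15 1" --pt "0 0 0 0 0 0 1" --pt "0 0 0 0 0 0 1" --grip_force 40

```text
clock: 4.53
eef_pos: [488.2, 60.7, 196.5]
eef_rot: [-3.14, 0.0, 1.327]
wrist_force: [-0.4, -0.7, -0.8]
finger_gap: 0.3
finger_force: 0.0
```

Run:
```python
from cell import manip
import cv2
a=manip.camera("side")[165:310,140:310,::-1]; a=cv2.resize(a,None,fx=2.35,fy=2.35,interpolation=cv2.INTER_CUBIC)
b=manip.camera("top")[122:247,185:335,::-1]
cv2.imwrite("pics/top2.png",cv2.resize(b,None,fx=4.8,fy=4.8,interpolation=cv2.INTER_CUBIC))
s=manip.read_state();print(s['moment'],s['wrist_force'],s['finger_gap'])
a=manip.camera("side")[140:285,140:310,::-1]; cv2.imwrite("pics/side2.png",cv2.resize(a,None,fx=4,fy=4,interpolation=cv2.INTER_CUBIC))
```

```text
[-0.00576139 -0.0922781  -0.03899511] [-0.78297639  0.82168931 -0.00458294] 0.2488787744425354
```

View pics/side2.png

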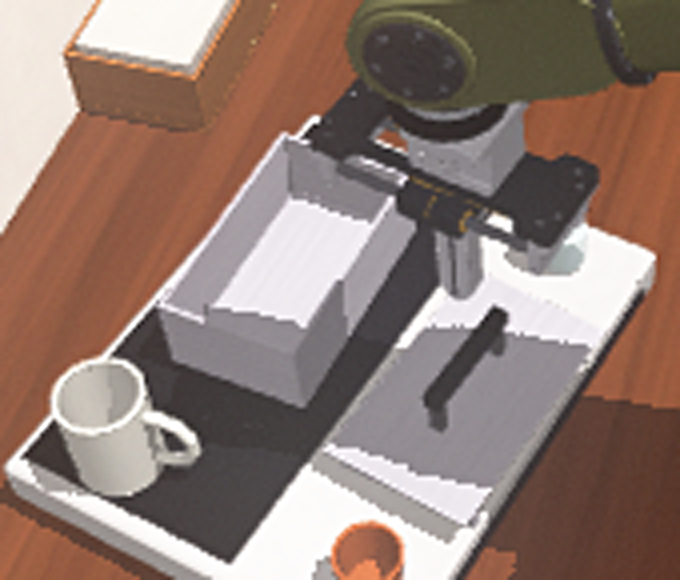

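The grasp missed: the fingers closed to 0 and the lid stayed where it was. I'll compare the projected TCP with the pictures.

Run:
```python
from h import *
np.set_printoptions(precision=1,suppress=True)
for z in(102,196.5):
    p=proj("side",[488.2,60.5,z])[0]; print("side",p,"crop1",(p-[140,165])*4,"crop2",(p-[140,140])*4); 
    p=proj("top",[488.2,60.5,z])[0]; print("top",p)
for z in (126,112,81):print(z,(proj("side",place((488.7,62.7,-.24),[[0,48,z],[0,-48,z]]))-[140,140])*4)
```

```text
side [256.3 231.5] crop1 [465.2 265.9] crop2 [465.2 365.9]
top [249.9 207.9]
side [254.9 211.6] crop1 [459.6 186.5] crop2 [459.6 286.5]
top [248.2 200.9]
126 [[427.8 397. ]
 [495.4 302.9]]
112 [[428.9 408.1]
 [495.9 314.4]]
81 [[431.4 432. ]
 [497.  339. ]]
```

View pics/top2.png

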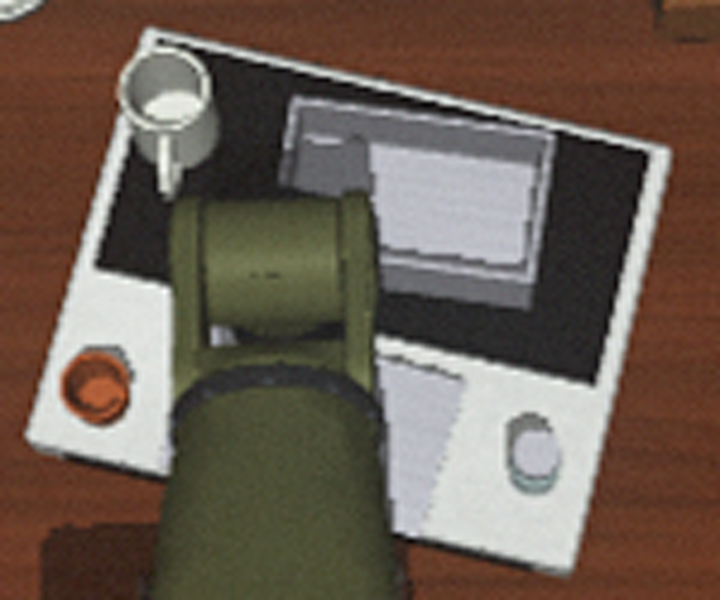

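Geometry agrees, so the fingers were simply slow and hadn't closed when I lifted. I'll redo it, waiting for closure, and with a smaller opening.

Call:
servo_tool --pt "0 0 0 0 2 0 0.4" --pt "0 0 0 0 0 0 0.4" --pt "0 0 0 0 0 0 0.4" --pt "0 0 0 0 0 0 0.4" --pt "0 0 0 0 0 0 0.4" --pt "0 0 0 0 0 0 0.4" --pt "0 0 0 0 0 0 0.4" --pt "0 0 0 0 0 0 0.4"

```text
clock: 5.68
eef_pos: [488.6, 62.7, 197.4]
eef_rot: [-3.142, -0.0, 1.327]
wrist_force: [-0.1, 0.0, -0.2]
finger_gap: 56.5
finger_force: 0.0
```

Call:
servo_tool --pt "0 0 0 0 0 -35 0.4" --pt "0 0 0 0 0 -30 0.4" --pt "0 0 0 0 0 -20 0.4" --pt "0 0 0 0 0 -10 0.4" --pt "0 0 0 0 0 0 1" --pt "0 0 0 0 0 0 1" --pt "0 0 0 0 0 0 1" --pt "0 0 0 0 0 0 1" --pt "0 0 0 0 0 0 1" --pt "0 0 0 0 0 0 1" --pt "0 0 0 0 0 0 1" --pt "0 0 0 0 0 0 1" --pt "0 0 0 0 0 0 1" --pt "0 0 0 0 0 0 1"

```text
clock: 7.42
eef_pos: [488.6, 62.7, 102.7]
eef_rot: [3.141, -0.0, 1.327]
wrist_force: [-2.3, 0.5, 5.8]
finger_gap: 14.0
finger_force: 39.9
```

Call:
servo_tool --pt "0 0 0 0 0 5 1" --pt "0 0 0 0 0 15 1" --pt "0 0 0 0 0 30 1" --pt "0 0 0 0 0 30 1" --pt "0 0 0 0 0 10 1" --pt "0 0 0.5 12 -5 0 1" --pt "0 0 1 25 -12 0 1" --pt "0 0 1 30 -14 0 1" --pt "0 0 1 30 -14 0 1" --pt "0 0 1 30 -14 0 1" --pt "0 0 1 25 -10 0 1" --pt "0 0 1 10 -3 0 1" --pt "0 0 0 0 0 0 1" --pt "0 0 0 0 0 0 1" --pt "0 0 0 0 0 0 1"

```text
clock: 9.3
eef_pos: [650.2, -9.0, 192.7]
eef_rot: [3.141, -0.0, 1.441]
wrist_force: [-0.1, -1.0, -4.6]
finger_gap: 13.4
finger_force: 39.9
```

Run:
```python
from h import *
import cv2
a=manip.camera("side")[115:275,150:280,::-1]; a=cv2.resize(a,None,fx=3,fy=3,interpolation=cv2.INTER_CUBIC)
b=manip.camera("top")[122:222,205:325,::-1]; b=cv2.resize(b,None,fx=3.3,fy=3.3,interpolation=cv2.INTER_CUBIC)
c=np.zeros((480,790,3),np.uint8); c[:,:390]=a; c[:330,392:392+396]=b
cv2.imwrite("pics/p3.png",c)
s=manip.read_state();print(s['eef_pos'],s['eef_rot'],s['moment'],s['wrist_force'],s['finger_gap'])
```

```text
[650.37159017  -9.08155806 192.8229106 ] [ 3.14115724e+00 -2.91129689e-05  1.44082906e+00] [-0.00409796 -0.08868496  0.02697991] [-0.7126994   0.04529481 -4.43633604] 13.589669052001895
```

View pics/p3.png

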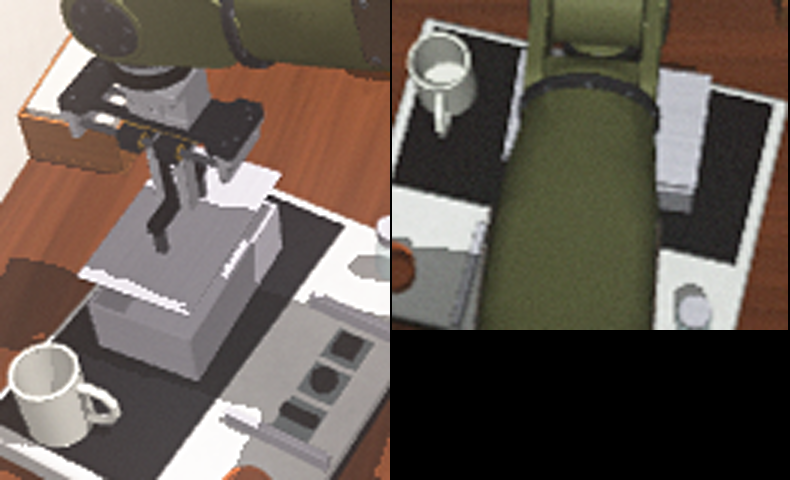

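The keys are visible in the side view: square on the right, round in the middle and long on the left. The lid hangs level over the pan. Next I'll refine the pan and lid poses by sub-pixel edge fitting.

```bash
cat >> h.py <<'E'
import cv2
from scipy.ndimage import map_coordinates
def edge_obs(img,cam,p,A,B,inside,lo=.08,hi=.92,w=3.0,mn=8,n=25):
    """subpixel offsets along the normal to projected edge A-B; bright on side of local point 'inside'"""
    a,b,c=proj(cam,place(p,[A,B,inside])); d=(b-a)/np.linalg.norm(b-a); nn=np.array([-d[1],d[0]])
    if (c-a)@nn<0: nn=-nn
    s=np.arange(-w-1,w+1.01,.1); out=[]
    g=cv2.GaussianBlur(img.astype(float).mean(2),(0,0),.6)
    for t in np.linspace(lo,hi,n):
        q=a+(b-a)*t+s[:,None]*nn; v=map_coordinates(g,[q[:,1],q[:,0]],order=3); gr=np.gradient(v,s)
        m=np.argmax(gr[10:-10])+10
        if gr[m]>mn: out.append((t,s[m],nn))
    return out
def refine(imgs,edges,p,it=4):
    for _ in range(it):
        O=[(e,o) for e in edges for o in edge_obs(imgs[e[0]],e[0],p,*e[1:4],**(e[4] if len(e)>4 else {}))]
        def f(q):
            r=[]
            for e,(t,s,nn) in O:
                X=np.array(e[1])*(1-t)+np.array(e[2])*t
                r.append((proj(e[0],place(q,X))-proj(e[0],place(p,X)))[0]@nn-s)
            return np.array(r)
        p=least_squares(f,p,x_scale=[100,100,1],loss='soft_l1',f_scale=.3).x
    r=f(p); 
    for e in edges:
        k=[i for i,(x,_) in enumerate(O) if x is e]; print(e[0],e[1],e[2],len(k),np.median(r[k]).round(2) if k else None,np.std(r[k]).round(2) if k else None)
    return p
E
python3 - <<'E'
from h import *
np.set_printoptions(precision=2,suppress=True)
I={n:cv2.imread(f"pics/{n}0.png") for n in("top","side")}
z,c=122,(0,0,122)
q=[(58,97,z),(58,-97,z),(-58,-97,z),(-58,97,z)]; b=[(x,y,52) for x,y,_ in q]; c2=(0,0,100)
E=[("top",q[0],q[1],c),("top",q[1],q[2],c),("top",q[3],q[0],c),("top",b[2],b[3],c),
   ("side",q[0],q[1],c,dict(lo=.45)),("side",b[2],b[3],c2),("side",b[3],b[0],c2)]
p0=np.array([651.3,-9.6,-.13])
for k in([0,1,2,3],[4,5,6],range(7)): print(refine(I,[E[i] for i in k],p0))
# lid in hand
I={n:manip.camera(n) for n in("top","side")}; s=manip.read_state(); t=s['eef_pos']; L=np.array([t[0],t[1],s['eef_rot'][2]-np.pi/2]); print("tool",L)
z=t[2]-102.7+81
for nm,a in(("top",((61,-100,z),(-61,-100,z),(0,0,z))),("side",((61,100,z),(-61,100,z),(0,0,z)))):
    o=edge_obs(I[nm],nm,L,*a,w=4,lo=.05,hi=.95); px=proj(nm,place(L,[[0,0,z],[0,1,z]])); 
    k=(px[1]-px[0])@o[0][2]; print(nm,len(o),"along-y shift mm",[round(x[1]/k,1) for x in o])
E
```

```text
top (58, 97, 122) (58, -97, 122) 25 0.1 1.11
top (58, -97, 122) (-58, -97, 122) 25 0.2 0.13
top (-58, 97, 122) (58, 97, 122) 25 0.5 1.44
top (-58, -97, 52) (-58, 97, 52) 25 0.1 0.14
[653.62  -9.9   -0.13]
side (58, 97, 122) (58, -97, 122) 25 -0.0 0.05
side (-58, -97, 52) (-58, 97, 52) 25 -0.0 0.08
side (-58, 97, 52) (58, 97, 52) 25 -0.0 0.11
[653.13  -8.75  -0.14]
top (58, 97, 122) (58, -97, 122) 25 0.2 1.01
top (58, -97, 122) (-58, -97, 122) 25 0.5 0.11
top (-58, 97, 122) (58, 97, 122) 25 0.3 0.14
top (-58, -97, 52) (-58, 97, 52) 25 -0.0 0.14
side (58, 97, 122) (58, -97, 122) 25 -0.0 0.06
side (-58, -97, 52) (-58, 97, 52) 25 0.1 0.09
side (-58, 97, 52) (58, 97, 52) 25 0.1 0.1
[653.3   -8.95  -0.14]
tool [650.47  -9.21  -0.13]
top 25 along-y shift mm [np.float64(-0.3), np.float64(0.3), np.float64(-1.7), np.float64(-0.7), np.float64(-0.7), np.float64(-0.0), np.float64(-0.0), np.float64(-0.7), np.float64(-1.0), np.float64(-0.3), np.float64(-0.0), np.float64(0.3), np.float64(-0.3), np.float64(-0.3), np.float64(-0.0), np.float64(-0.0), np.float64(0.3), np.float64(0.3), np.float64(-0.3), np.float64(-0.0), np.float64(0.3), np.float64(1.0), np.float64(0.7), np.float64(0.3), np.float64(-0.0)]
side 25 along-y shift mm [np.float64(1.5), np.float64(1.1), np.float64(1.5), np.float64(1.1), np.float64(0.7), np.float64(0.7), np.float64(1.1), np.float64(1.1), np.float64(1.5), np.float64(1.1), np.float64(1.5), np.float64(1.5), np.float64(1.5), np.float64(1.5), np.float64(0.7), np.float64(1.5), np.float64(1.1), np.float64(1.5), np.float64(1.5), np.float64(1.8), np.float64(1.5), np.float64(1.8), np.float64(2.2), np.float64(2.2), np.float64(1.8)]
```

Run:
```python
from h import *
np.set_printoptions(precision=2,suppress=True)
I={n:manip.camera(n) for n in("top","side")}; s=manip.read_state(); t=s['eef_pos']; L=np.array([t[0],t[1],s['eef_rot'][2]-np.pi/2]); print("tool",L,t[2])
z=t[2]-102.7+81
for nm,a,kw in(("top",((61,-100,z),(61,100,z),(0,0,z)),dict(lo=.04,hi=.2)),("top",((-61,-100,z),(-61,100,z),(0,0,z)),dict(lo=.04,hi=.16,mn=3)),("side",((61,100,z),(61,-100,z),(0,0,z)),dict(lo=.04,hi=.4,mn=4)),("side",((-61,100,z),(-61,-100,z),(0,0,z)),dict(lo=.04,hi=.95,mn=3))):
    o=edge_obs(I[nm],nm,L,*a,w=4,**kw); px=proj(nm,place(L,[[0,0,z],[1,0,z]])); 
    k=(px[1]-px[0])@o[0][2]; print(nm,len(o),"along-x shift mm",np.array([x[1]/k for x in o]))
```

```text
tool [650.52  -9.26  -0.13] 192.57628751886088
top 25 along-x shift mm [-2.87 -2.87 -2.87 -2.87 -2.51 -1.79 -1.79 -1.43 -1.43 -1.43 -1.43 -1.43
 -1.43 -1.43 -1.43 -1.79 -1.79 -2.15 -2.15 -2.51 -2.51 -2.51 -2.15 -1.79
 -1.43]
top 25 along-x shift mm [-11.47 -11.83  -0.72  -0.72  -0.72  -1.08  -1.08  -1.08  -1.08  -1.43
  -1.43  -1.79  -1.79  -1.79  -2.15  -2.15  -2.15 -11.11 -11.11 -11.11
 -11.11 -11.11 -11.11 -11.47 -11.47]
side 25 along-x shift mm [ -0.68  -0.68  -1.7  -12.9  -13.58  -0.68  -1.02  -1.02  -0.68  -1.02
  -1.02  -1.02  -1.02  -1.02  -1.02  -1.36  -1.36  -1.36  -1.36  -1.36
  -1.36  -1.7   -1.7   -1.7   -1.7 ]
side 25 along-x shift mm [  7.33  -0.33   0.33 -13.33  -0.33 -13.33 -13.33 -13.33 -13.33 -13.33
 -13.33 -13.33 -13.33 -13.33  -1.67  -1.    -1.67  13.33  -0.    -2.67
  -1.33  -3.    -8.33  -3.33  -3.  ]
```

Call:
servo_tool --pt "0 0 -0.4 4 -1 0 1" --pt "0 0 0 0 0 -10 1" --pt "0 0 0 0 0 -12 1" --pt "0 0 0 0 0 -8 1" --pt "0 0 0 0 0 -4 1" --pt "0 0 0 0 0 -2 1" --pt "0 0 0 0 0 -2 1" --pt "0 0 0 0 0 -2 1" --pt "0 0 0 0 0 0 1"

```text
clock: 10.72
eef_pos: [654.6, -10.3, 152.4]
eef_rot: [-3.142, 0.0, 1.434]
wrist_force: [-0.6, -0.8, -4.0]
finger_gap: 13.4
finger_force: 39.9
```

Call:
servo_tool --pt "0 0 0 0 0 -1.5 1" --pt "0 0 0 0 0 -1.5 1" --pt "0 0 0 0 0 -1 1" --pt "0 0 0 0 0 -0.7 1" --pt "0 0 0 0 0 0 1"

```text
clock: 11.35
eef_pos: [654.6, -10.3, 147.7]
eef_rot: [-3.142, -0.0, 1.434]
wrist_force: [-0.0, -0.5, -4.1]
finger_gap: 13.8
finger_force: 39.9
```

Call:
servo_tool --pt "0 0 0 0 0 -0.5 1" --pt "0 0 0 0 0 -0.5 1" --pt "0 0 0 0 0 -0.5 1" --pt "0 0 0 0 0 0 1"

```text
clock: 11.85
eef_pos: [654.6, -10.3, 146.7]
eef_rot: [3.141, -0.0, 1.434]
wrist_force: [-3.0, -0.3, 2.7]
finger_gap: 13.7
finger_force: 39.9
```

Contact came at the expected seat height, so I'll release.

Call:
servo_tool --pt "0 0 0 0 0 0 0.4" --pt "0 0 0 0 0 0 0.4" --pt "0 0 0 0 0 0 0.4" --pt "0 0 0 0 0 0 0.4" --pt "0 0 0 0 0 0 0.4" --pt "0 0 0 0 0 0 0.4" --pt "0 0 0 0 0 0 0.4" --pt "0 0 0 0 0 30 0.4" --pt "0 0 0 0 0 50 0.4" --pt "0 0 0 -20 0 40 1" --pt "0 0 0 -55 10 0 1" --pt "0 0 0 -55 10 0 1" --pt "0 0 0 -55 10 0 1" --pt "0 0 0 -55 10 0 1" --pt "0 0 0 -55 10 0 1" --pt "0 0 0 -55 10 0 1" --pt "0 0 0 0 0 0 1"

```text
clock: 13.98
eef_pos: [302.8, 50.1, 267.1]
eef_rot: [3.138, -0.001, 1.435]
wrist_force: [0.0, 0.1, -0.3]
finger_gap: 0.2
finger_force: 0.0
```

Run:
```python
from h import *
a=manip.camera("side")[165:310,140:310,::-1]; a=cv2.resize(a,None,fx=2.8,fy=2.8,interpolation=cv2.INTER_CUBIC)
b=manip.camera("top")[122:247,205:300,::-1]; b=cv2.resize(b,None,fx=3.2,fy=3.2,interpolation=cv2.INTER_CUBIC)
c=np.zeros((410,790,3),np.uint8); c[:406,:476]=a; c[:400,480:784]=b
cv2.imwrite("pics/p4.png",c); print(manip.read_state()['eef_pos'])
```

```text
[304.8574552   49.68912022 266.75984354]
```

View pics/p4.png

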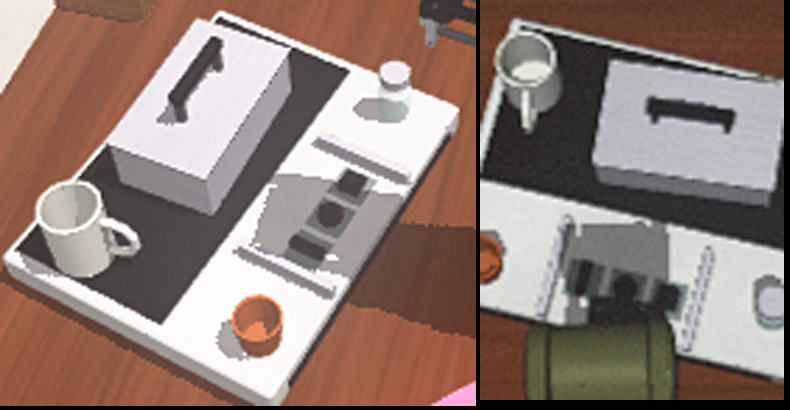

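The lid sits flat on the pan, with handle and edges parallel. Key pixels in the side crop are square (351,182), round (330,213) and long (306,247).

Run:
```python
from h import *
np.set_printoptions(precision=1,suppress=True)
def back(n,u,v,z):
    return least_squares(lambda p:(proj(n,[p[0],p[1],z])-[u,v])[0],[480,60]).x
for k,(u,v) in dict(sq=(351,182),rd=(330,213),lg=(306,247)).items(): print(k,back("side",140+u/2.8,165+v/2.8,62))
for k,(u,v) in dict(sq=(668,296),rd=(625,285),lg=(580,277)).items(): print(k,back("top",205+(u-480)/3.2,122+v/3.2,62))
for y in(-48,0,48): print(y,place((594.1,36.5,-.232),[-115,y,0]))
s=manip.read_state();print(s['eef_pos'],s['eef_rot'])
```

```text
sq [472.8  21.1]
rd [483.3  66.3]
lg [495.3 114. ]
sq [474.2  13.5]
rd [486.5  61.2]
lg [495.3 111.3]
-48 [[471.1  16.2   0. ]]
0 [[482.2  62.9   0. ]]
48 [[493.2 109.7   0. ]]
[304.9  49.7 266.8] [ 3.1 -0.   1.4]
```

Call:
servo_tool --pt "0 0 -1.5 45 4 -20 1" --pt "0 0 -1.5 45 4 -40 1" --pt "0 0 -1.5 45 4 -40 1" --pt "0 0 -0.9 44 1 -40 1" --pt "0 0 0 0 0 -35 1" --pt "0 0 0 0 0 -15 1" --pt "0 0 0 0 0 0 1" --pt "0 0 0 0 0 0 1"

```text
clock: 15.08
eef_pos: [484.3, 62.7, 77.6]
eef_rot: [3.14, -0.001, 1.339]
wrist_force: [-0.1, -0.1, 0.9]
finger_gap: 0.7
finger_force: 0.0
```

Call:
servo_tool --pt "0 0 0 0 0 -10 1" --pt "0 0 0 0 0 -5 1" --pt "0 0 0 0 0 -3 1" --pt "0 0 0 0 0 -2 1" --pt "0 0 0 0 0 -1.5 1" --pt "0 0 0 0 0 0 1" --pt "0 0 0 0 0 0 1"

```text
clock: 15.95
eef_pos: [483.8, 62.7, 56.0]
eef_rot: [3.141, -0.0, 1.339]
wrist_force: [-8.2, -0.1, 21.0]
finger_gap: 0.5
finger_force: 10.3
```

The key bottomed out at z=56 with 21 N. I'll let it up and move to the square key.

Call:
servo_tool --pt "0 0 0 0 0 5 1" --pt "0 0 0 0 0 17 1" --pt "0 0 0 0 0 0 1" --pt "0 0 0 -5.5 -23 0 1" --pt "0 0 0 -5.5 -23 0 1" --pt "0 0 0 0 0 0 1" --pt "0 0 0 0 0 0 1" --pt "0 0 0 0 0 -10 1" --pt "0 0 0 0 0 -5 1" --pt "0 0 0 0 0 -3 1" --pt "0 0 0 0 0 -2 1" --pt "0 0 0 0 0 -1.5 1" --pt "0 0 0 0 0 0 1" --pt "0 0 0 0 0 0 1"

```text
clock: 17.7
eef_pos: [472.6, 16.9, 56.1]
eef_rot: [3.142, -0.0, 1.339]
wrist_force: [-7.7, 3.4, 16.4]
finger_gap: 0.4
finger_force: 7.9
```

Call:
servo_tool --pt "0 0 0 0 0 5 1" --pt "0 0 0 0 0 17 1" --pt "0 0 0 0 0 0 1" --pt "0 0 0 7.5 31 0 1" --pt "0 0 0 7.5 31 0 1" --pt "0 0 0 7 31 0 1" --pt "0 0 0 0 0 0 1" --pt "0 0 0 0 0 0 1" --pt "0 0 0 0 0 -10 1" --pt "0 0 0 0 0 -5 1" --pt "0 0 0 0 0 -3 1" --pt "0 0 0 0 0 -2 1" --pt "0 0 0 0 0 -1.5 1" --pt "0 0 0 0 0 0 1" --pt "0 0 0 0 0 0 1"

```text
clock: 19.58
eef_pos: [494.6, 109.5, 56.2]
eef_rot: [3.141, 0.0, 1.339]
wrist_force: [-4.6, -3.9, 8.6]
finger_gap: 0.9
finger_force: 4.3
```

Call:
servo_tool --pt "0 0 0 0 0 -0.5 1" --pt "0 0 0 0 0 0 1" --pt "0 0 0 0 0 5 1" --pt "0 0 0 0 0 25 1" --pt "0 0 0 0 0 50 1" --pt "0 0 0 -10 0 50 1" --pt "0 0 0 -50 -5 30 1" --pt "0 0 0 -50 -5 0 1" --pt "0 0 0 -50 -5 0 1" --pt "0 0 0 -20 -5 0 1" --pt "0 0 0 0 0 0 1" --pt "0 0 0 0 0 0 1" --pt "0 0 0 0 0 0 1"

```text
clock: 21.2
eef_pos: [315.2, 89.8, 215.1]
eef_rot: [-3.141, 0.0, 1.339]
wrist_force: [0.0, -0.5, -0.8]
finger_gap: 0.5
finger_force: 0.0
```

Run:
```python
from h import *
np.set_printoptions(precision=3,suppress=True)
a=manip.camera("side")[165:310,140:310,::-1]; cv2.imwrite("pics/p5.png",cv2.resize(a,None,fx=3,fy=3,interpolation=cv2.INTER_CUBIC))
```

```text
(no output)
```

View pics/p5.png

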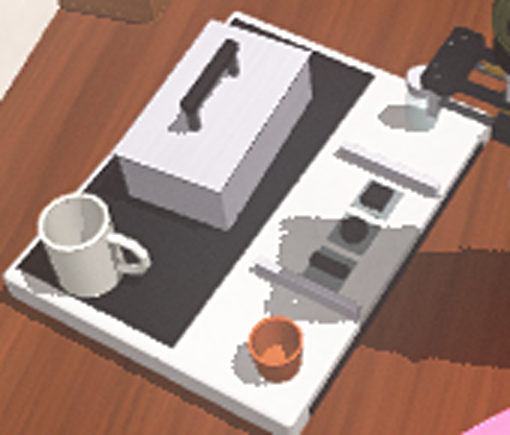

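The lid sits flat on the pan (about (215,110)), all three keys are up, and the mug, cup and shaker look unmoved. I'll hand it in.

```bash
python3 -c "
from cell import manip
print(manip.sign_off())"
```

```text
the job is handed in; nothing more can be done
None
```

I put the lid back on the pan, where it looks flat and fully home, then pressed the round, square and long keys in that order, each fully down and let up again; the job is handed in, but no verdict came back.

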